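# Put the washed serving tools away at the noodle counter

### The job

Sort the washed tools away at the noodle counter: all the white soup spoons belong in the drawer, which you then slide fully shut, and all the steel turners in the clear tub; some lie on the mat, and one of each has strayed into the other's place. Lay the chopstick box lengthwise along the middle of the narrow raised ledge, and leave the two jars and the cup standing where they are.

Things in the scene. Friction and masses are not known exactly. Their poses are not given: they have to be found in the camera images.
- spoon1: white soup spoon, 130 mm long, lying flat, 35 to 70 g. Origin: on its underside at mid-length; x runs along it from handle to bowl. Handle: a bar 16 mm wide, 11 mm high, x = -65 to +33 mm; round bowl 39 mm across, 14 mm high, centred at x = +46 mm. Balances near x = +10 mm; grip the handle near x = 0. Two or three of spoons 1 to 3, among the turners on the mat, and always spoon 4, in the tub
- spoon2: white soup spoon, 130 mm long, lying flat, 35 to 70 g. Origin: on its underside at mid-length; x runs along it from handle to bowl. Handle: a bar 16 mm wide, 11 mm high, x = -65 to +33 mm; round bowl 39 mm across, 14 mm high, centred at x = +46 mm. Balances near x = +10 mm; grip the handle near x = 0. Two or three of spoons 1 to 3, among the turners on the mat, and always spoon 4, in the tub
- spoon3: white soup spoon, 130 mm long, lying flat, 35 to 70 g. Origin: on its underside at mid-length; x runs along it from handle to bowl. Handle: a bar 16 mm wide, 11 mm high, x = -65 to +33 mm; round bowl 39 mm across, 14 mm high, centred at x = +46 mm. Balances near x = +10 mm; grip the handle near x = 0. Two or three of spoons 1 to 3, among the turners on the mat, and always spoon 4, in the tub
- spoon4: white soup spoon, 130 mm long, lying flat, 35 to 70 g. Origin: on its underside at mid-length; x runs along it from handle to bowl. Handle: a bar 16 mm wide, 11 mm high, x = -65 to +33 mm; round bowl 39 mm across, 14 mm high, centred at x = +46 mm. Balances near x = +10 mm; grip the handle near x = 0. Two or three of spoons 1 to 3, among the turners on the mat, and always spoon 4, in the tub
- turner1: small steel turner (flat spatula), 160 mm long, lying flat, 60 to 130 g. Origin: on its underside at mid-length; x runs from handle to blade. Black bar handle 18 mm wide, 16 mm high, x = -80 to +15 mm; steel blade 46 mm wide, 3 mm thick, x = +30 to +80 mm. Balances near x = -12 mm; grip the handle. One or both of turners 1 and 2, among the spoons on the mat, and always turner 3, in the drawer
- turner2: small steel turner (flat spatula), 160 mm long, lying flat, 60 to 130 g. Origin: on its underside at mid-length; x runs from handle to blade. Black bar handle 18 mm wide, 16 mm high, x = -80 to +15 mm; steel blade 46 mm wide, 3 mm thick, x = +30 to +80 mm. Balances near x = -12 mm; grip the handle. One or both of turners 1 and 2, among the spoons on the mat, and always turner 3, in the drawer
- turner3: small steel turner (flat spatula), 160 mm long, lying flat, 60 to 130 g. Origin: on its underside at mid-length; x runs from handle to blade. Black bar handle 18 mm wide, 16 mm high, x = -80 to +15 mm; steel blade 46 mm wide, 3 mm thick, x = +30 to +80 mm. Balances near x = -12 mm; grip the handle. One or both of turners 1 and 2, among the spoons on the mat, and always turner 3, in the drawer
- chopstick_box: closed dark-wood chopstick box, 200 mm long (x), 48 mm wide (y), 34 mm high (z), rigid, lid does not open; origin in the middle of its underside. It starts lying on top of the drawer unit. 110 to 230 g
- box_centre (a point): the centre of the chopstick box, 17 mm above the box's underside origin
- unit: low steel drawer unit standing fixed on the counter, 240 mm deep (x), 280 mm wide (y), 100 mm high, flat top; origin in the middle of its underside; its front faces along its own -x (roughly towards the robot). It has one drawer filling its front
- unit_drawer0 (a joint): how far the drawer is out, m: 0 = fully home, at most 0.166; starts 0.135 to 0.158 out. It slides along the unit's -x as it opens, with about 1 N of friction, no latch, and stays where it is left. Its front plate is 15 mm thick, 274 mm wide, 14 to 88 mm above the counter; shut, the plate's outer face is 120 mm in front of the unit's origin
- drawer_floor (a point): middle of the drawer's inner floor (moves with the drawer; axes as the unit's), 22 mm above the counter. Inner size 195 mm (x) by 238 mm (y); walls rise 56 mm above the floor, the front plate 66 mm. The part open from above begins 97 mm at -x of this point and is 6 mm shorter than the joint's value. Contents under 60 mm high pass under the unit's top board
- unit_drawer0_handle (a point): the middle of the drawer's bar handle: a level 11 mm bar 131 mm long across the front (unit's y), 35 mm out from the front plate, about 62 mm above the counter; the drawer can be pushed by it, or by the front plate beside it
- tub: clear plastic open tub fixed on the counter, outside 150 mm (x) by 220 mm (y), 60 mm high, 5 mm walls and floor; origin in the middle of its underside
- ledge: narrow raised steel ledge fixed on the counter: a flat top 240 mm long (its x) and only 60 mm wide (its y), 80 mm above the counter, on two legs; origin on the counter under its middle
- ledge_top (a point): the middle of the ledge's top surface; axes as the ledge's
- sauce_jar: squat amber jar 68 mm across, 75 mm tall, origin under its middle, beside the tub; leave standing
- salt_jar: squat white jar 60 mm across, 75 mm tall, origin under its middle, between the tub and the drawer unit; leave standing
- cup: steel cup 64 mm across, 60 mm tall; leave alone
There are look-alikes about, which are no part of the job. Leave any blue or pink look-alike of the turner1 alone.

How it is judged:
On the way, in this order (a step that is already met when the one before it is completed fails the run):
1. every soup spoon is in the drawer while it is still open (x of spoon1 in the frame of drawer_floor between -0.1 and 0.1 m and y of spoon1 in the frame of drawer_floor between -0.12 and 0.12 m and z of spoon1 in the frame of drawer_floor between -0.005 and 0.06 m and x of spoon2 in the frame of drawer_floor between -0.1 and 0.1 m and y of spoon2 in the frame of drawer_floor between -0.12 and 0.12 m and z of spoon2 in the frame of drawer_floor between -0.005 and 0.06 m and x of spoon3 in the frame of drawer_floor between -0.1 and 0.1 m and y of spoon3 in the frame of drawer_floor between -0.12 and 0.12 m and z of spoon3 in the frame of drawer_floor between -0.005 and 0.06 m and x of spoon4 in the frame of drawer_floor between -0.1 and 0.1 m and y of spoon4 in the frame of drawer_floor between -0.12 and 0.12 m and z of spoon4 in the frame of drawer_floor between -0.005 and 0.06 m and value of joint unit_drawer0 above 0.04 m), for 0.2 s.
2. the drawer is slid shut (value of joint unit_drawer0 below 0.008 m), for 0.2 s.
At the end, for the whole second after the job is handed in: All spoons lie in the drawer, shut to within 8 mm; all turners lie in the tub; the chopstick box lies on the ledge's top, centre within 50 mm lengthwise and 22 mm sideways of the ledge's middle, within 0.3 rad of its length; all at rest and released (x of spoon1 in the frame of drawer_floor between -0.1 and 0.1 m and y of spoon1 in the frame of drawer_floor between -0.12 and 0.12 m and z of spoon1 in the frame of drawer_floor between -0.005 and 0.06 m and x of spoon2 in the frame of drawer_floor between -0.1 and 0.1 m and y of spoon2 in the frame of drawer_floor between -0.12 and 0.12 m and z of spoon2 in the frame of drawer_floor between -0.005 and 0.06 m and x of spoon3 in the frame of drawer_floor between -0.1 and 0.1 m and y of spoon3 in the frame of drawer_floor between -0.12 and 0.12 m and z of spoon3 in the frame of drawer_floor between -0.005 and 0.06 m and x of spoon4 in the frame of drawer_floor between -0.1 and 0.1 m and y of spoon4 in the frame of drawer_floor between -0.12 and 0.12 m and z of spoon4 in the frame of drawer_floor between -0.005 and 0.06 m and value of joint unit_drawer0 below 0.008 m and x of turner1 in the frame of tub between -0.075 and 0.075 m and y of turner1 in the frame of tub between -0.11 and 0.11 m and z of turner1 in the frame of tub between -0.005 and 0.05 m and x of turner2 in the frame of tub between -0.075 and 0.075 m and y of turner2 in the frame of tub between -0.11 and 0.11 m and z of turner2 in the frame of tub between -0.005 and 0.05 m and x of turner3 in the frame of tub between -0.075 and 0.075 m and y of turner3 in the frame of tub between -0.11 and 0.11 m and z of turner3 in the frame of tub between -0.005 and 0.05 m and x of box_centre in the frame of ledge_top between -0.05 and 0.05 m and y of box_centre in the frame of ledge_top between -0.022 and 0.022 m and z of box_centre in the frame of ledge_top between 0.01 and 0.032 m and angle between the x axis of chopstick_box and the x axis of ledge, either way round below 0.3 rad and linear speed of each of spoon1, spoon2, spoon3, spoon4, turner1, turner2, turner3, chopstick_box below 0.02 m/s); the robot touches nothing.
It fails at once if a jar or the cup is knocked over or shoved more than 5 cm (angle between any of sauce_jar, salt_jar, cup's own z axis and vertical above 0.6 rad or distance of any of sauce_jar, salt_jar, cup from where it was at the start of the episode above 0.05 m).
Of spoon1, spoon2, spoon3 only 2 to 3 are there at a start; the rules pass over those that are not, and their reading is None.
Of turner1, turner2 only 1 to 2 are there at a start; the rules pass over those that are not, and their reading is None.
At some moment in a run one of spoon1, spoon2, spoon3, turner1, turner2 may be knocked a few centimetres aside while the robot is not near it.
Once in a run the grip may slacken for a moment while it holds something.
It also fails if it takes over 210 s, if anything falls off the work surface, if the arm or the gripper's body presses on something with over 40 N, if the wrist force passes 120 N, or if a joint passes its speed limit or range.

### The arm

A 7-joint arm with a two-finger parallel gripper is mounted at the origin on the work surface. World frame = base frame: x ahead of the robot, y to its left, z up, the work surface at z = 0. Lengths are in m, angles in rad, forces in N, time in s.
With the tool pointing down it reaches from about 0.425 to 0.825 m from the base axis. Payload 3.6 kg.
Tool frame: the origin (TCP) lies between the finger pads; the fingertips stand 17 mm ahead of it and the grasp point (between the pads) lies 2 mm behind it; z points along the fingers, y is the line along which they close (so a half turn about z gives the same grasp; the last joint's range is limited). The gripper opens to 85 mm and grips with 20 to 120 N. Pads are 22 mm wide; open, the fingers measure 114 mm over their backs; the gripper's body (76 mm by 85 mm) begins 54 mm behind the grasp point. The pads swing forward as they close: fully open they stand 13 mm farther back than shut.
Start: joints at [-1.143, 0.615, -0.013, 1.423, 0.008, 1.103, -0.04], TCP at [0.285, 0.584, 0.248] pointing down, gripper open.
Joint ranges: [-3.12, 3.12], [-0.3, 2.06], [-1.34, 1.32], [0.26, 2.42], [-1.36, 4.5], [0.01, 1.98], [-2.84, 2.84]. Speed limits (rad/s): [2.79, 2.79, 3.14, 3.14, 3.14, 3.14, 3.14].

### API

Orientations are given as a unit quaternion [w, x, y, z].
In Python, from station import arm gives the robot as it stands. Calls block until the motion is done:
- arm.move_pose(position, orientation): joint-space move of the TCP to a pose.
- arm.move_l(position, orientation=None, max_speed=0.15, max_force=None): straight line of the TCP; orientation=None keeps the orientation; max_speed is the mean speed in m/s. With max_force (N) it stops when the force on the tool has changed by that much, and returns True; else False.
- arm.move_joints(angles): joint-space move.
- arm.open() and arm.grasp(f_grip=None): open the fingers fully, or close them until they stop; f_grip is the grip in N (None keeps the last).
- arm.sleep(seconds).
- arm.solve_ik(position, orientation): joint angles nearest the present ones, or None.
- arm.get_image(name): name is "scene" or "top"; returns the picture (400x640x3 uint8, red, green, blue); there is no depth.
- arm.calibration(name): a dict with "vertical_fov" (degrees; the focal length in pixels is half the picture's height over the tangent of half this angle, whatever the lens; pixels are square), "cx", "cy" (the principal point, pixels), "R" (3x3) and "t" (3): a world point X has camera coordinates R X + t. Camera axes: x right, y down, z forward; pixel columns grow to the right and rows downward; lengths in m; the calibration is good to about 2 mm. A picture is of the moment at which its call begins. calibration takes no time and is no camera call.
A pose or a line that the arm cannot do raises arm.PlanningError and nothing moves.
- arm.hand_in(): hands the job in; it is judged then, once.
Readings, each from a call of its own:
- arm.current_time_s(): time.
- arm.current_joints(): joint angles.
- arm.current_joint_vel(): joint speeds.
- arm.current_joint_torque(): joint torques, N m.
- arm.current_tcp_pos(): TCP position.
- arm.current_tool_rot(): TCP orientation.
- arm.current_ft_force(): force on the tool from outside, world axes, zero at the start.
- arm.current_moment(): the same for the moment, N m.
- arm.current_gripper_width(): finger opening in m.
- arm.current_grasp_force(): force on a finger pad.
Only numpy, scipy, OpenCV 4.12 (cv2) and the standard library are available. Lean on these libraries where they do the work, as an engineer would, in place of code of your own. Each camera call takes 0.05 s, during which the arm holds its last target. There are 200 camera calls.

## Working session

There is one attempt and no reset: what is moved stays moved. The work goes in short steps, each a Python script; the robot and the scene stay as the last script left them, time stands still between calls to the robot, and variables do not carry over. Pictures are saved under pics/ and viewed, at most 14 in all, crops included, and the job is handed in when it is done.

```bash
mkdir -p pics; ls
python3 - <<'E'
from station import arm
import cv2,numpy as np
for n in("scene","top"):
    im=arm.get_image(n); cv2.imwrite(f"pics/{n}0.png",im[...,::-1])
    c=arm.calibration(n); print(n,c["vertical_fov"],c["cx"],c["cy"],np.round(c["R"],3).tolist(),np.round(c["t"],4).tolist(), "pos",np.round(-np.array(c["R"]).T@np.array(c["t"]),3))
print(arm.current_tool_rot())
E
```

```text
pics
scene 51.29140979026409 320.54668385275465 199.80958029278304 [[0.18, 0.984, -0.001], [0.79, -0.145, -0.596], [-0.586, 0.107, -0.803]] [-0.0061, -0.3798, 1.8835] pos [ 1.406 -0.25   1.286]
top 46.786429568901816 329.6756851658634 198.03541851412544 [[0.027, -1.0, 0.014], [-0.983, -0.029, -0.181], [0.181, -0.009, -0.983]] [-0.0859, 0.5313, 1.3856] pos [ 0.273 -0.058  1.46 ]
[-2.54249140e-04  2.25387541e-01  9.74268448e-01 -1.17609924e-03]
```

View pics/scene0.png

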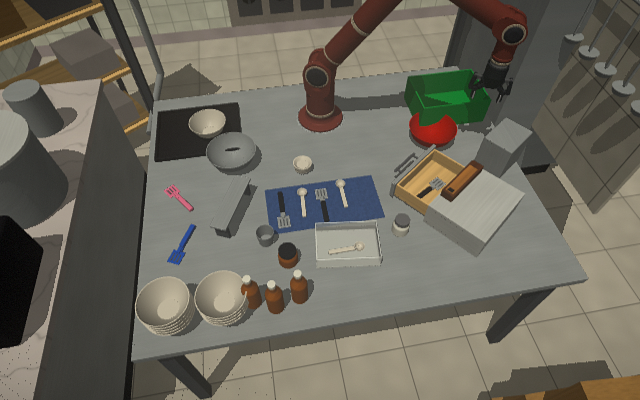

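View pics/top0.png

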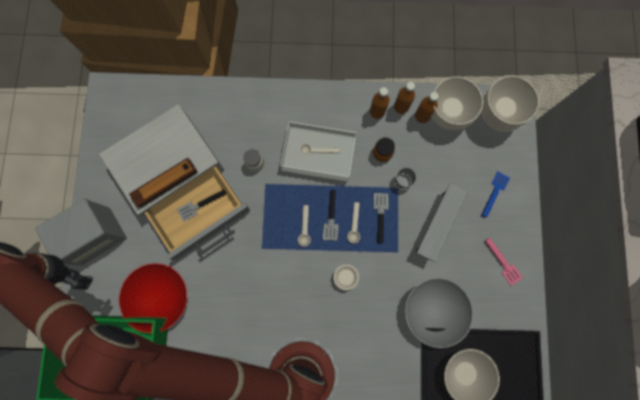

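The two views show two spoons and two turners on the mat, spoon4 in the tub, turner3 in the open drawer, and the box on the unit. I'll zoom in for pixel positions.

```bash
cat > h.py <<'E'
import numpy as np, cv2
from station import arm
C={n:arm.calibration(n) for n in("scene","top")}
def ray(n,uv):
    c=C[n]; f=200/np.tan(np.radians(c["vertical_fov"])/2); R=np.array(c["R"])
    d=R.T@np.array([(uv[0]-c["cx"])/f,(uv[1]-c["cy"])/f,1.]); return -R.T@np.array(c["t"]),d/np.linalg.norm(d)
def plane(n,uv,z):
    o,d=ray(n,uv); return o+d*(z-o[2])/d[2]
def tri(us,ut):
    (a,d),(b,e)=ray("scene",us),ray("top",ut)
    s=np.linalg.lstsq(np.c_[d,-e],b-a,rcond=None)[0]; p,q=a+s[0]*d,b+s[1]*e
    return (p+q)/2,np.linalg.norm(p-q)
def proj(n,X):
    c=C[n]; f=200/np.tan(np.radians(c["vertical_fov"])/2); p=np.array(c["R"])@X+np.array(c["t"])
    return p[:2]/p[2]*f+[c["cx"],c["cy"]]
E
python3 - <<'E'
import cv2
a=cv2.imread("pics/top0.png")[95:275,90:490]; cv2.imwrite("pics/topz.png",cv2.resize(a,None,fx=2,fy=2,interpolation=cv2.INTER_CUBIC))
a=cv2.imread("pics/scene0.png")[130:290,160:540]; cv2.imwrite("pics/scenez.png",cv2.resize(a,None,fx=2,fy=2,interpolation=cv2.INTER_CUBIC))
E
```

```text
(no output)
```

View pics/topz.png

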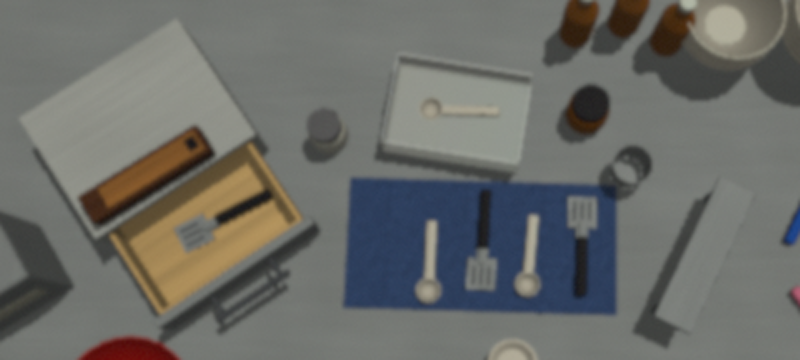

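View pics/scenez.png

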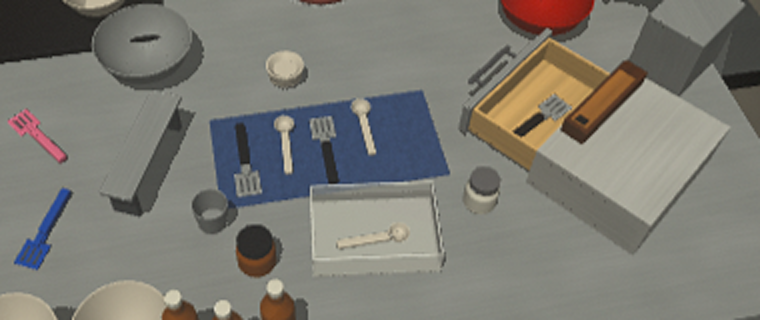

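Top zoom: unit top corners at (178,18), (20,122), (258,137); box from (80,200) to (213,140); tub rim at (398,53), (532,72), (520,165), (380,152); ledge top at (718,178), (752,190), (690,330), (657,318). Scene zoom: ledge top at (155,92), (182,96), (132,198), (102,192), and the tub rim starts at (311,184). Next I'll triangulate these and mask the tools.

```bash
cat >> h.py <<'E'
def mask_in(n,im,poly,lo,hi):
    hsv=cv2.cvtColor(im,cv2.COLOR_RGB2HSV); m=cv2.inRange(hsv,np.array(lo),np.array(hi))
    r=np.zeros(m.shape,np.uint8); cv2.fillPoly(r,[np.int32(poly)],255); return m&r
def blobs(m,amin=15):
    k,l,s,c=cv2.connectedComponentsWithStats(m); return [(np.argwhere(l==i)[:,::-1].astype(float)) for i in range(1,k) if s[i,4]>=amin]
E
python3 - <<'E'
from h import *
zt=lambda p:np.array(p)/2-.25+[90,95]; zs=lambda p:np.array(p)/2-.25+[160,130]
P={"ledge":([(155,92),(182,96),(132,198),(102,192)],[(690,330),(657,318),(718,178),(752,190)]),
"tubrim":([(311,184),(434,182),(442,268),(313,270)],[(520,165),(380,152),(398,53),(532,72)]),
"unit":([(730,128),(633,250),(527,178)],[(20,122),(178,18),(258,137)]),
"plate":([(548,32),(465,130)],[(160,318),(315,222)]),
"handle":([(508,44),(471,80)],[(222,327),(288,287)]),
"boxtop":([(632,62),(578,138)],[(85,205),(205,140)])}
for k,(s,t) in P.items():
    for a,b in zip(s,t):
        # try
        X,e=tri(zs(a),zt(b)); print(k,np.round(X,3),round(e,4))
# colour samples
t=arm.get_image("top");s=arm.get_image("scene")
for n,im,uvs in(("top",t,[(305,220),(304,240),(331,205),(331,230),(290,215),(310,150),(320,149),(340,165),(210,200),(190,211),(180,220)]),("scene",s,[(303,200),(303,191),(281,200),(283,220),(290,180),(350,248)])):
    hsv=cv2.cvtColor(im,cv2.COLOR_RGB2HSV); print(n,[hsv[v,u].tolist() for u,v in uvs])
E
```

```text
ledge [ 0.352 -0.384  0.075] 0.0102
ledge [ 0.368 -0.335  0.073] 0.0109
ledge [ 0.584 -0.434  0.075] 0.0029
ledge [ 0.566 -0.484  0.081] 0.0037
tubrim [ 0.6   -0.127  0.059] 0.0088
tubrim [0.62  0.094 0.035] 0.0094
tubrim [0.787 0.069 0.027] 0.0004
tubrim [ 0.758 -0.148  0.039] 0.0018
unit [0.638 0.637 0.088] 0.0065
unit [0.822 0.407 0.047] 0.0305
unit [0.638 0.278 0.027] 0.015
plate [0.347 0.398 0.085] 0.004
plate [0.507 0.19  0.02 ] 0.004
handle [0.338 0.318 0.056] 0.0134
handle [0.403 0.226 0.039] 0.0116
boxtop [0.5   0.495 0.147] 0.0043
boxtop [0.616 0.352 0.098] 0.0091
top [[23, 34, 172], [23, 36, 165], [135, 17, 30], [70, 7, 107], [110, 129, 91], [23, 33, 139], [23, 34, 167], [49, 14, 151], [12, 40, 32], [53, 10, 106], [19, 116, 165]]
scene [[21, 46, 195], [20, 46, 205], [0, 11, 46], [45, 6, 83], [39, 13, 139], [20, 44, 196]]
```

Run:
```python
from h import *
zt=lambda p:np.array(p)/2-.25+[90,95]; zs=lambda p:np.array(p)/2-.25+[160,130]
pl=lambda ps,z:np.array([plane("top",zt(p),z) for p in ps])
def rep(k,ps,z):
    X=pl(ps,z); print(k,"ctr",np.round(X.mean(0),3),"edges",np.round(np.linalg.norm(np.roll(X,-1,0)-X,axis=1),3),"ang",np.round(np.degrees([np.arctan2(*(b-a)[1::-1]) for a,b in zip(X,np.roll(X,-1,0))]),1)); print("   scenezoom",[np.round((proj("scene",x)-[160,130]+.25)*2).tolist() for x in X]); return X
rep("ledge",[(690,330),(657,318),(718,178),(752,190)],.08)
rep("tub",[(520,165),(380,152),(398,53),(532,72)],.06)
rep("unit",[(20,122),(178,18),(258,137),(95,237)],.1)
rep("plate",[(160,318),(315,222)],.088)
rep("handle",[(222,327),(288,287)],.062)
t=arm.get_image("top");s=arm.get_image("scene")
# tools: masks in both views
full=[(0,0),(639,0),(639,399),(0,399)]
regt=[(zt(p)) for p in [(350,180),(615,185),(614,310),(347,306)]]; regs=[zs(p) for p in [(212,122),(424,95),(448,172),(335,184),(222,206)]]
T={"spoon":((15,20,120),(35,80,255)),"dark":((0,0,0),(180,70,60))}
for k,(lo,hi) in T.items():
    for n,im,r in(("top",t,regt),("scene",s,regs)):
        for b in blobs(mask_in(n,im,r,lo,hi)):
            c=b.mean(0); print(k,n,len(b),np.round(c,1),np.round(plane(n,c,.008),3))
def brown(n,im,r): 
    return blobs(mask_in(n,im,r,(5,120,30),(14,255,190)),40)
for n,im,r in(("top",t,[(120,150),(210,150),(210,215),(120,215)]),("scene",s,[(430,150),(490,150),(490,210),(430,210)])):
    for b in brown(n,im,r):
        q=cv2.minAreaRect(b.astype(np.float32)); print("box",n,len(b),q)
```

```text
ledge ctr [ 0.467 -0.412  0.08 ] edges [0.052 0.236 0.055 0.237] ang [  71.5  -23.8 -108.4  155.5]
   scenezoom [[150.0, 90.0], [176.0, 93.0], [130.0, 196.0], [100.0, 192.0]]
tub ctr [ 0.684 -0.031  0.06 ] edges [0.218 0.163 0.215 0.152] ang [ 86.3  -7.4 -96.6 173.9]
   scenezoom [[306.0, 183.0], [428.0, 172.0], [440.0, 252.0], [312.0, 260.0]]
unit ctr [0.631 0.449 0.1  ] edges [0.283 0.23  0.279 0.216] ang [ -52.1 -143.6  124.8   37.2]
   scenezoom [[725.0, 123.0], [647.0, 225.0], [531.0, 147.0], [619.0, 63.0]]
plate ctr [0.421 0.286 0.088] edges [0.265 0.265] ang [-55.6 124.4]
   scenezoom [[546.0, 31.0], [460.0, 104.0]]
handle ctr [0.368 0.263 0.062] edges [0.113 0.113] ang [-56.5 123.5]
   scenezoom [[501.0, 42.0], [464.0, 72.0]]
spoon top 204 [353.9 225.4] [ 0.455 -0.15   0.008]
spoon top 207 [304.2 227.9] [0.443 0.007 0.008]
spoon scene 129 [341.9 191.6] [0.448 0.008 0.008]
spoon scene 139 [302.3 199.7] [ 0.459 -0.148  0.008]
dark top 100 [331.6 204.6] [ 0.52  -0.078  0.008]
dark top 121 [380.3 228. ] [ 0.45  -0.234  0.008]
dark scene 99 [280.9 201.6] [ 0.453 -0.23   0.008]
dark scene 103 [324.5 211.1] [ 0.527 -0.075  0.008]
box top 420 ((162.65664672851562, 182.44204711914062), (15.329849243164062, 67.60856628417969), 58.392494201660156)
box scene 329 ((462.5768127441406, 178.07992553710938), (12.559131622314453, 44.74709701538086), 46.12330627441406)
```

```bash
cat >> h.py <<'E'
from scipy.spatial.transform import Rotation
ZT=.25
def quat(th):
    R=np.c_[[-np.sin(th),np.cos(th),0],[np.cos(th),np.sin(th),0],[0,0,-1]]
    return np.roll(Rotation.from_matrix(R).as_quat(),1)
def best(p,th):
    c=[]
    for a in(th,th+np.pi):
        q=arm.solve_ik(list(p),list(quat(a)))
        if q is not None: c.append((abs(q[6]),a))
    assert c,("no ik",p); return min(c)[1]
def over(p,th,z=ZT):
    a=best([p[0],p[1],z],th); arm.move_pose([p[0],p[1],z],list(quat(a))); return a
def down(p,z,f=25): 
    hit=arm.move_l([p[0],p[1],z],None,.15,f)
    if hit: print("CONTACT at",np.round(arm.current_tcp_pos(),3))
    return hit
def pick(p,th,z,f=40,zt=ZT):
    if arm.current_gripper_width()<.07: arm.open()
    over(p,th,zt); down(p,z); arm.grasp(f); arm.move_l([p[0],p[1],zt],None,.2)
    w=arm.current_gripper_width(); print("width",round(w,4),"F",round(arm.current_grasp_force(),1),"t",round(arm.current_time_s(),1)); return w
def place(p,th,z,zt=ZT):
    over(p,th,zt); print("carried width",round(arm.current_gripper_width(),4)); down(p,z); arm.open(); arm.move_l([p[0],p[1],zt],None,.25); print("t",round(arm.current_time_s(),1))
def dirang(n,b,z):
    """mean point and world angle of the long axis of a pixel blob, on plane z"""
    X=np.array([plane(n,p,z)[:2] for p in b]); c=X.mean(0); v=np.linalg.svd(X-c,full_matrices=False)[2][0]; return c,np.arctan2(v[1],v[0])%np.pi
E
python3 - <<'E'
from h import *
t=cv2.imread("pics/top0.png")[...,::-1].copy();s=cv2.imread("pics/scene0.png")[...,::-1].copy()
bt=max(blobs(mask_in("top",t,[(120,150),(210,150),(210,215),(120,215)],(5,120,30),(14,255,190))),key=len)
bs=max(blobs(mask_in("scene",s,[(430,150),(490,150),(490,210),(430,210)],(5,120,30),(14,255,190))),key=len)
for n,b in(("top",bt),("scene",bs)):
    c,a=dirang(n,b,.125); print(n,np.round(c,3),np.degrees(a))
print("tri box",tri(bs.mean(0),bt.mean(0)))
for a,b in(([341.9,191.6],[304.2,227.9]),([302.3,199.7],[353.9,225.4]),([280.9,201.6],[380.3,228]),([324.5,211.1],[331.6,204.6])): print("tri",np.round(tri(a,b)[0],3))
# drawer wood floor/walls
for n,im in(("top",t),("scene",s)):
    m=mask_in(n,im,[(0,0),(639,0),(639,399),(0,399)] if 0 else ([(140,160),(250,160),(250,260),(140,260)] if n=="top" else [(385,135),(480,135),(480,220),(385,220)]),(15,90,70),(26,200,255)); b=max(blobs(m),key=len); h=cv2.convexHull(b.astype(np.float32)); q=cv2.boxPoints(cv2.minAreaRect(h)); print(n,len(b),np.round(q).tolist())
    print([np.round(plane(n,p,.078)[:2],3).tolist() for p in q])
E
```

```text
top [0.541 0.425] 123.94726634509665
scene [0.554 0.428] 124.4673555910583
tri box (array([0.54413702, 0.4332117 , 0.11055337]), np.float64(0.004944744858357404))
tri [0.444 0.008 0.002]
tri [ 0.456 -0.149  0.004]
tri [ 0.45  -0.232  0.004]
tri [ 0.522 -0.076  0.001]
top 3576 [[143.0, 212.0], [215.0, 165.0], [241.0, 205.0], [169.0, 252.0]]
[[0.468, 0.488], [0.62, 0.284], [0.5, 0.197], [0.353, 0.4]]
scene 2067 [[391.0, 191.0], [434.0, 140.0], [464.0, 166.0], [422.0, 217.0]]
[[0.528, 0.171], [0.31, 0.414], [0.466, 0.483], [0.66, 0.245]]
```

Run:
```python
from h import *
D=np.radians
w=pick([.546,.428],D(34.2),.122,60)
if w>.03:
    place([.468,-.410],D(65.6),.080+.022+.003)
over([.48,.10],D(0),.3)
arm.move_pose([.46,.46,.3],arm.current_tool_rot())
t=arm.get_image("top");s=arm.get_image("scene")
for n,im in(("top",t),("scene",s)): cv2.imwrite(f"pics/{n}1.png",im[...,::-1])
c=np.vstack([cv2.resize(t[90:270,90:490],(800,360)),cv2.resize(s[130:250,160:540],(760,240))[:,:800] if 0 else cv2.copyMakeBorder(cv2.resize(s[135:255,160:540],(760,240)),0,0,0,40,cv2.BORDER_CONSTANT)])
cv2.imwrite("pics/c1.png",c[...,::-1])
```

```text
width 0.0469 F 64.0 t 3.7
carried width 0.0471
t 9.0
```

View pics/c1.png

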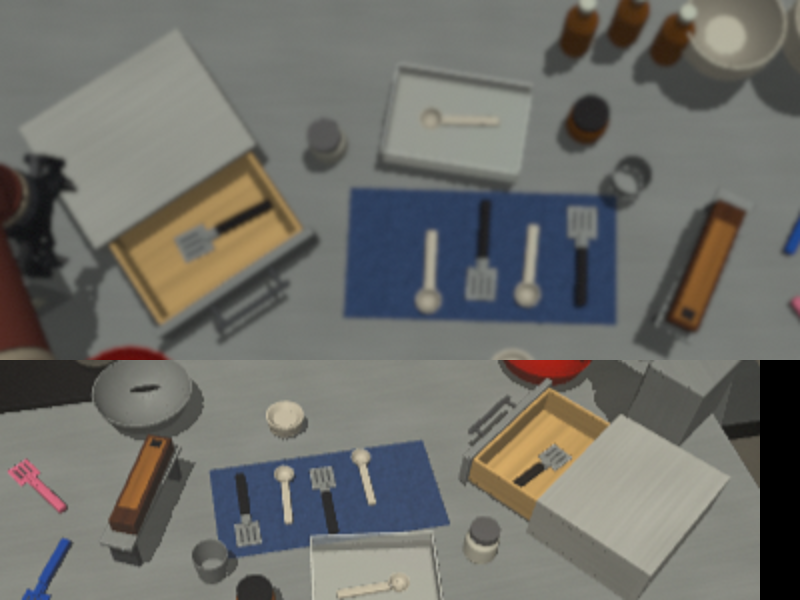

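The box rests on the ledge, the turner in the drawer is now fully visible (top view, about (225,228)), and the mat tools haven't moved. Next I'll measure turner3, the unit, and the box against the ledge.

Run:
```python
from h import *
t=cv2.imread("pics/top1.png")[...,::-1].copy();s=cv2.imread("pics/scene1.png")[...,::-1].copy()
zt=lambda p:np.array(p)/2-.25+[90,90]; zs=lambda p:(np.array(p)-[0,360])/2-.25+[160,135]
U=[(20,130),(178,30),(258,152),(107,247)]; S=[(730,478),(635,598),(528,529),(625,415)]
for a,b in zip(U,S): print("unit",np.round(plane("top",zt(a),.1)[:2],3),np.round(plane("scene",zs(b),.1)[:2],3),np.round(tri(zs(b),zt(a))[0],3))
U=[(160,333),(317,237)]; S=[(548,385),(465,470)]
for a,b in zip(U,S): print("plate",np.round(plane("top",zt(a),.088)[:2],3),np.round(plane("scene",zs(b),.088)[:2],3))
B={}
for n,im,r in(("top",t,[zt(p) for p in[(150,220),(260,180),(290,200),(180,300)]]),("scene",s,[zs(p) for p in[(500,490),(550,430),(590,450),(530,500)]])):
    b=max(blobs(mask_in(n,im,r,(0,0,0),(180,90,60)),8),key=len); B[n]=b; c,a=dirang(n,b,.03); print("turner3",n,len(b),np.round(c,3),np.degrees(a))
print(np.round(tri(B["scene"].mean(0),B["top"].mean(0))[0],3))
for n,im,r in(("top",t,[(400,180),(480,180),(480,270),(400,270)]),("scene",s,[(205,165),(255,165),(255,250),(205,250)])):
    b=max(blobs(mask_in(n,im,r,(5,120,30),(14,255,255))),key=len); B[n]=b; c,a=dirang(n,b,.105); print("box",n,len(b),np.round(c,3),np.degrees(a))
print(np.round(tri(B["scene"].mean(0),B["top"].mean(0))[0],3))
# tub inner spoon
for n,im,r in(("top",t,[zt(p) for p in[(395,85),(515,95),(510,150),(395,140)]]),("scene",s,[zs(p) for p in[(322,560),(425,560),(430,598),(322,598)]])):
    b=max(blobs(mask_in(n,im,r,(15,22,120),(35,90,255))),key=len); B[n]=b; c,a=dirang(n,b,.01); print("spoon4",n,len(b),np.round(c,3),np.degrees(a))
print(np.round(tri(B["scene"].mean(0),B["top"].mean(0))[0],3))
```

```text
unit [0.636 0.628] [0.645 0.632] [0.64  0.635 0.092]
unit [0.803 0.404] [0.844 0.367] [0.82  0.409 0.047]
unit [0.613 0.267] [0.685 0.241] [0.633 0.282 0.015]
unit [0.462 0.479] [0.469 0.506] [0.466 0.494 0.096]
plate [0.339 0.394] [0.357 0.396]
plate [0.488 0.173] [0.533 0.175]
turner3 top 100 [0.527 0.298] 120.3530383630619
turner3 scene 63 [0.523 0.314] 119.77903456593077
[0.527 0.304 0.036]
box top 392 [ 0.469 -0.407] 156.08245773379298
box scene 360 [ 0.464 -0.409] 156.70787407252948
[ 0.468 -0.408  0.108]
spoon4 top 246 [ 0.699 -0.024] 89.64667497583459
spoon4 scene 395 [ 0.695 -0.017] 81.32259001672412
[ 0.698 -0.021  0.016]
```

Run:
```python
from h import *
D=np.radians
w=pick([.518,.317],D(30.3),.042,50)
place([.48,.10],D(90),.026)
arm.move_pose([.46,.46,.3],arm.current_tool_rot())
t=arm.get_image("top");s=arm.get_image("scene")
for n,im in(("top",t),("scene",s)): cv2.imwrite(f"pics/{n}2.png",im[...,::-1])
a=cv2.resize(t[115:255,260:400],None,fx=4,fy=4,interpolation=cv2.INTER_CUBIC)[:,:400*1]
a=cv2.resize(t[115:255,260:360],None,fx=4,fy=4,interpolation=cv2.INTER_CUBIC); b=cv2.resize(s[170:310,300:400],None,fx=4,fy=4,interpolation=cv2.INTER_CUBIC)
cv2.imwrite("pics/c2.png",np.hstack([a,b])[...,::-1])
```

```text
CONTACT at [0.517 0.317 0.063]
width 0.0002 F 0.0 t 16.2
carried width 0.0001
t 20.9
```

View pics/c2.png

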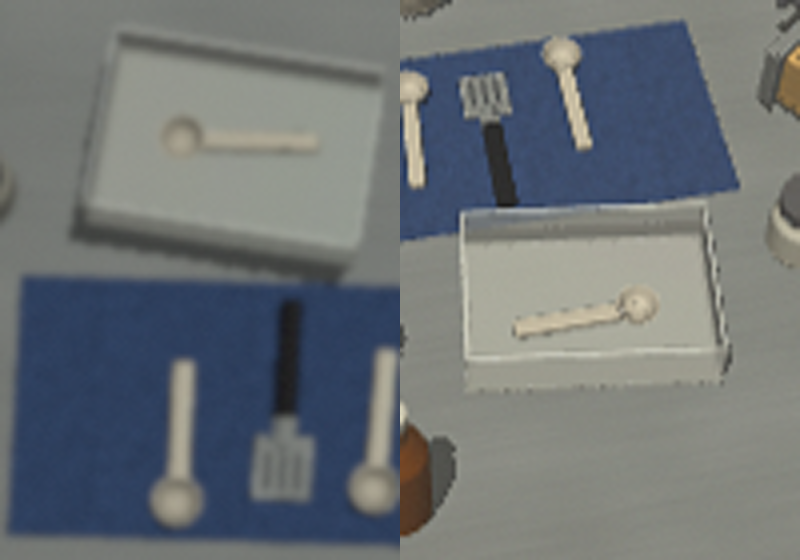

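The turner wasn't grasped: there was a contact at z = 0.063 inside the drawer. Tub rim corners: top crop (115,28), (383,72), (360,245), (85,207); scene crop (62,208), (305,205), (325,350), (65,357). Now I'll look at the drawer.

Run:
```python
from h import *
zt=lambda p:np.array(p)/4-.375+[260,115]; zs=lambda p:np.array(p)/4-.375+[300,170]
X=[]
for a,b in zip([(360,245),(85,207),(115,28),(383,72)],[(62,208),(305,205),(325,350),(65,357)]):
    p=tri(zs(b),zt(a))[0]; X.append(p); print(np.round(p,3),np.round(plane("top",zt(a),.06)[:2],3),np.round(plane("scene",zs(b),.06)[:2],3))
print("tub",np.mean(X,0))
t=cv2.imread("pics/top2.png");s=cv2.imread("pics/scene2.png")
a=cv2.resize(t[150:290,140:260],None,fx=3.3,fy=3.3,interpolation=cv2.INTER_CUBIC); b=cv2.resize(s[125:265,385:505],None,fx=3.3,fy=3.3,interpolation=cv2.INTER_CUBIC)
cv2.imwrite("pics/c3.png",np.hstack([a,b]))
```

```text
[ 0.603 -0.127  0.064] [ 0.603 -0.131] [ 0.601 -0.123]
[0.63  0.088 0.05 ] [0.627 0.084] [0.637 0.089]
[0.776 0.068 0.054] [0.774 0.067] [0.78  0.068]
[ 0.746 -0.146  0.057] [ 0.744 -0.146] [ 0.747 -0.146]
tub [ 0.68886908 -0.02912707  0.05612561]
```

View pics/c3.png

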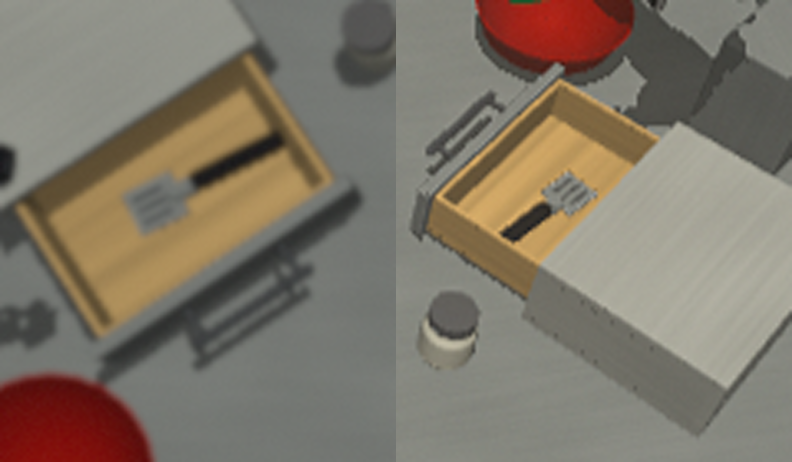

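Run:
```python
from h import *
zt=lambda p:np.array(p)/3.3-.35+[140,150]; zs=lambda p:(np.array(p)-[396,0])/3.3-.35+[385,125]
def T(k,a,b,z): print(k,np.round(tri(zs(b),zt(a))[0],3),np.round(plane("top",zt(a),z)[:2],3),np.round(plane("scene",zs(b),z)[:2],3))
T("unit salt",(256,45),(535,262),.1)
T("unit other",(18,197),(680,122),.1)
T("wallcorner salt inner",(330,180),(440,193),.078)
T("wallcorner other",(100,335),(560,82),.078)
T("plate top salt",(350,180),(424,190),.088)
T("plate top other",(100,358),(560,66),.088)
t=cv2.imread("pics/top2.png")[...,::-1].copy();s=cv2.imread("pics/scene2.png")[...,::-1].copy();B={}
for n,im,r in(("top",t,[zt(p) for p in[(190,175),(275,125),(295,150),(205,200)]]),("scene",s,[zs(p) for p in[(495,235),(545,200),(557,215),(510,248)]])):
    b=max(blobs(mask_in(n,im,r,(0,0,0),(180,110,62)),8),key=len); B[n]=b; c,a=dirang(n,b,.032); print("turner3",n,len(b),np.round(c,3),np.degrees(a))
print(np.round(tri(B["scene"].mean(0),B["top"].mean(0))[0],3))
T("blade",(158,203),(570,195),.024)
```

```text
unit salt [0.622 0.274 0.095] [0.621 0.272] [0.625 0.272]
unit other [0.475 0.482 0.112] [0.474 0.475] [0.464 0.502]
wallcorner salt inner [0.501 0.204 0.081] [0.501 0.201] [0.499 0.208]
wallcorner other [0.355 0.401 0.072] [0.354 0.398] [0.36  0.399]
plate top salt [0.501 0.184 0.09 ] [0.5   0.181] [0.499 0.188]
plate top other [0.335 0.402 0.078] [0.333 0.393] [0.344 0.403]
turner3 top 122 [0.526 0.298] 119.7521516230433
turner3 scene 63 [0.525 0.313] 119.77903456593077
[0.527 0.304 0.035]
blade [0.485 0.378 0.018] [0.483 0.372] [0.489 0.378]
```

Run:
```python
from h import *
D=np.radians
w=pick([.5075,.309],D(31.5),.042,50)
if w>.01: place([.48,.10],D(90),.026)
```

```text
width 0.0165 F 50.5 t 27.6
carried width 0.017
t 32.2
```

Run:
```python
from h import *
D=np.radians
w=pick([.692,-.029],D(-7),.025,40)
u=np.array([.809,.588]);v=np.array([-.588,.809]);O=np.array([.487,.3405])
if w>.01: place(O-.010*u+.03*v,D(36),.062)
arm.move_pose([.44,.50,.3],arm.current_tool_rot())
t=arm.get_image("top");s=arm.get_image("scene")
for n,im in(("top",t),("scene",s)): cv2.imwrite(f"pics/{n}3.png",im[...,::-1])
regt=np.array([(345,175),(620,180),(620,315),(342,312)])/2+[90,95]-.25
B=[]
for k,lo,hi in(("spoon",(15,20,115),(35,90,255)),("dark",(0,0,0),(180,80,60))):
    for n,im,r in(("top",t,regt),("scene",s,[(265,188),(372,176),(385,215),(330,222),(270,233)])):
        for b in blobs(mask_in(n,im,r,lo,hi),40): c,a=dirang(n,b,.008); print(k,n,len(b),np.round(c,3),np.round(np.degrees(a),1))
a=cv2.resize(t[135:275,140:260],None,fx=3.3,fy=3.3); b=cv2.resize(t[150:290,250:370],None,fx=3.3,fy=3.3)
cv2.imwrite("pics/c4.png",np.hstack([a,b])[...,::-1])
```

```text
width 0.0144 F 38.9 t 37.1
carried width 0.0144
t 41.7
spoon top 206 [ 0.455 -0.15 ] 175.4
spoon top 210 [0.442 0.006] 179.3
spoon scene 135 [0.445 0.009] 179.2
spoon scene 140 [ 0.459 -0.148] 175.4
dark top 112 [ 0.521 -0.078] 177.9
dark top 118 [0.464 0.097] 7.6
dark top 124 [ 0.449 -0.234] 179.4
dark scene 94 [0.465 0.1  ] 7.5
dark scene 99 [ 0.453 -0.23 ] 179.6
dark scene 104 [ 0.527 -0.075] 178.4
```

View pics/c4.png

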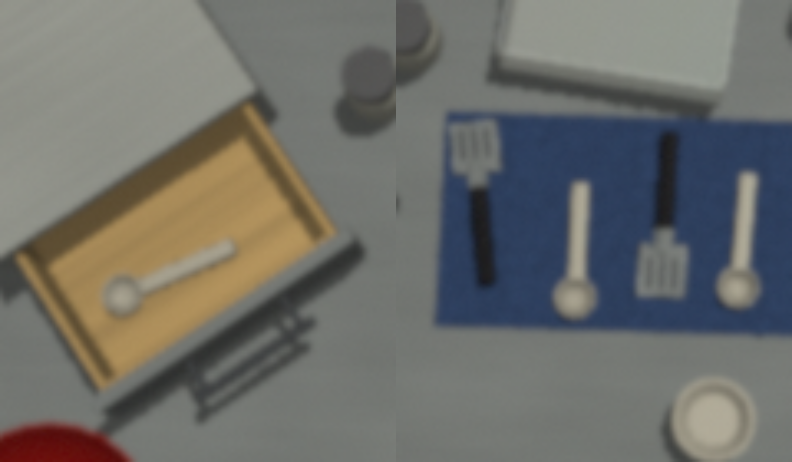

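Spoon4 is in the drawer and turner3 is on the left of the mat. Next come the turners, with a fresh look before each one.

```bash
cat >> h.py <<'E'
MT=np.array([(345,175),(620,180),(620,315),(342,312)])/2+[90,95]-.25
RNG={"spoon":((15,20,115),(35,90,255)),"turner":((0,0,0),(180,80,60))}
def grow(P,k): P=np.array(P,float); c=P.mean(0); return c+(P-c)*k
MS=[(265,188),(372,176),(385,215),(330,222),(270,233)]
def look():
    arm.move_pose([.44,.50,.3],arm.current_tool_rot()); return {n:arm.get_image(n) for n in("top","scene")}
def find(im,kind,near):
    """nearest blob to 'near' in both views: mean centre and angle; end sign = which end is wide (bowl) is up to the caller"""
    o=[]
    for n,r in(("top",MT),("scene",MS)):
        L=[(dirang(n,b,.008),len(b)) for b in blobs(mask_in(n,im[n],grow(r,1.04),*RNG[kind]),60)]
        if L: o.append(min(L,key=lambda x:np.linalg.norm(x[0][0]-near))[0])
    print(kind,[(np.round(c,3).tolist(),round(np.degrees(a),1)) for c,a in o]); 
    c=np.mean([x[0] for x in o],0); a=np.angle(np.mean([np.exp(2j*x[1]) for x in o]))/2
    assert max(np.linalg.norm(x[0]-c) for x in o)<.012,"views disagree"; return c,a
TUB=np.array([.689,-.029]);tx=np.array([np.cos(D:=np.radians(-7.2)),np.sin(D)]);ty=np.array([-tx[1],tx[0]])
E
python3 - <<'E'
from h import *
D=np.radians
for near,sg,(ox,oy),z in(([.4645,.0985],1,(-.010,.01),.033),([.524,-.0765],-1,(.010,-.01),.048),([.451,-.232],1,(0,.0),.063)):
    c,a=find(look(),"turner",near); d=np.array([np.cos(a),np.sin(a)]); d*=sg*np.sign(d[0])
    w=pick(c+.016*d,a+np.pi/2,.022,50)
    if w<.01: print("MISS"); break
    place(TUB+ox*tx+oy*ty,D(-7.2),z)
im=look(); [cv2.imwrite(f"pics/{n}4.png",im[n][...,::-1]) for n in im]
cv2.imwrite("pics/c5.png",np.hstack([cv2.resize(im["top"][115:255,255:395],None,fx=2.8,fy=2.8),cv2.resize(im["scene"][175:315,265:405],None,fx=2.8,fy=2.8)])[...,::-1])
E
```

```text
turner [([0.462, 0.097], np.float64(7.5)), ([0.465, 0.1], np.float64(7.5))]
width 0.0163 F 49.4 t 47.9
carried width 0.0166
CONTACT at [ 0.679 -0.018  0.047]
t 52.0
turner [([0.519, -0.078], np.float64(177.8)), ([0.527, -0.075], np.float64(178.4))]
width 0.0163 F 49.5 t 59.8
carried width 0.0165
CONTACT at [ 0.698 -0.039  0.055]
t 63.7
turner [([0.449, -0.233], np.float64(178.9)), ([0.453, -0.23], np.float64(179.6))]
width 0.0167 F 49.8 t 72.2
carried width 0.0162
CONTACT at [ 0.688 -0.03   0.076]
t 75.9
```

View pics/c5.png

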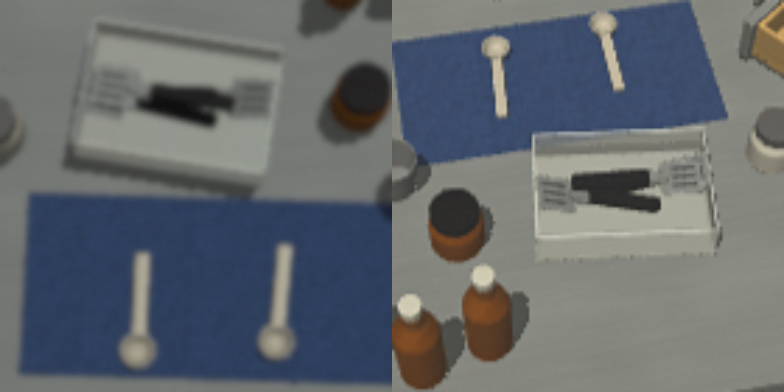

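All turners are in the tub, in a crossed stack, and both mat spoons are unmoved. I'll check the stack height while storing the spoons.

Run:
```python
from h import *
D=np.radians
zt=lambda p:np.array(p)/2.8-.32+[255,115]; zs=lambda p:(np.array(p)-[392,0])/2.8-.32+[265,175]
for k,a,b in(("handleA end-y",(233,100),(572,181)),("handleA end+y",(150,90),(649,179)),("handleB +y",(138,100),(660,204)),("handleB -y?",(215,120),(590,197))): print(k,np.round(tri(zs(b),zt(a))[0],3))
u=np.array([.809,.588]);v=np.array([-.588,.809]);O=np.array([.487,.3405])
for near,off,z in(([.444,.008],.008*u-.02*v,.066),([.457,-.149],0*u+.0*v,.074)):
    c,a=find(look(),"spoon",near); d=np.array([np.cos(a),np.sin(a)]); d*=-np.sign(d[0])
    w=pick(c-.012*d,a+np.pi/2,.021,40)
    if w<.009: print("MISS"); break
    place(O+off,D(36),z)
im=look(); [cv2.imwrite(f"pics/{n}5.png",im[n][...,::-1]) for n in im]
cv2.imwrite("pics/c6.png",np.hstack([cv2.resize(im["top"][135:275,140:260],None,fx=3.3,fy=3.3),cv2.resize(im["scene"][125:265,385:505],None,fx=3.3,fy=3.3)])[...,::-1])
```

```text
handleA end-y [ 0.683 -0.091  0.064]
handleA end+y [0.694 0.003 0.058]
handleB +y [0.699 0.02  0.   ]
handleB -y? [ 0.676 -0.069  0.007]
spoon [([0.442, 0.007], np.float64(179.3)), ([0.444, 0.009], np.float64(179.3))]
width 0.0146 F 40.2 t 83.9
carried width 0.0143
t 88.0
spoon [([0.455, -0.15], np.float64(175.5)), ([0.459, -0.148], np.float64(175.4))]
width 0.0147 F 40.5 t 94.9
carried width 0.0145
t 99.5
```

View pics/c6.png

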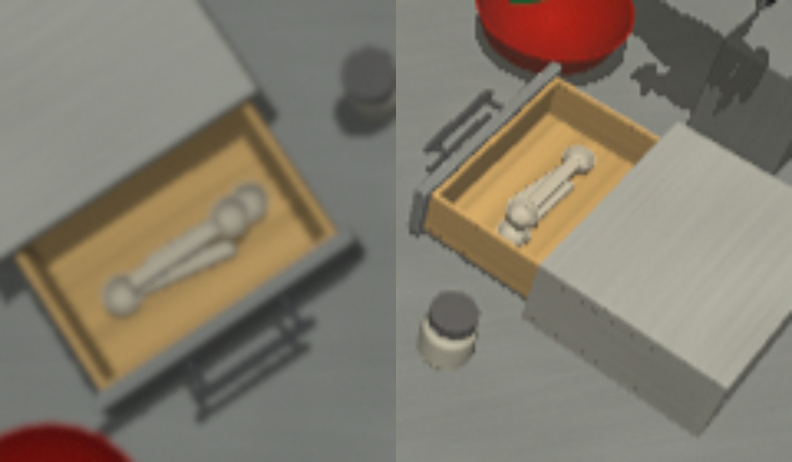

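All three spoons lie in the open drawer in a low stack. Now I'll push the drawer shut by its bar handle.

Run:
```python
from h import *
D=np.radians
u=np.array([.809,.588]); s=np.array([.358,.2515])
arm.grasp(20)
a=over(s,D(126),.2); print(down(s,.052,15))
e=s+.21*u
hit=arm.move_l([e[0],e[1],.052],None,.07,20); p=np.array(arm.current_tcp_pos()); print("stop",hit,np.round(p,3),"travel",round((p[:2]-s)@u,4),arm.current_ft_force())
b=p[:2]-.03*u; arm.move_l([b[0],b[1],.052],None,.1); arm.move_l([b[0],b[1],.25],None,.2); arm.open()
im=look(); [cv2.imwrite(f"pics/{n}6.png",im[n][...,::-1]) for n in im]
cv2.imwrite("pics/c7.png",np.vstack([np.hstack([cv2.resize(im["top"][135:275,140:260],None,fx=2.5,fy=2.5),cv2.resize(im["scene"][140:280,405:525],None,fx=2.5,fy=2.5)]),np.hstack([cv2.resize(im["top"][130:200,275:370],(300,221)),cv2.resize(im["scene"][210:280,305:400],(300,221))])])[...,::-1]); print(arm.current_time_s())
```

```text
False
stop True [0.488 0.347 0.051] travel 0.1614 [ 0.69683192 -0.85712522  0.22421803]
108.625
```

View pics/c7.png

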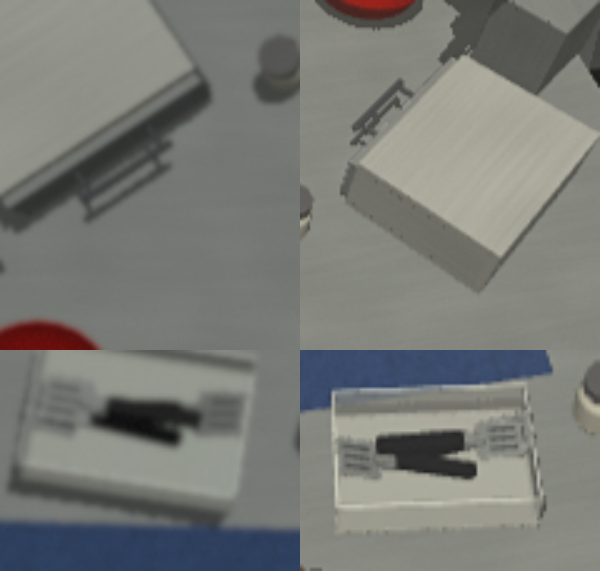

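The drawer looks almost home, but a plate strip is still visible in front of the unit. I'll push again a bit harder to see whether it has reached the stop.

Run:
```python
from h import *
D=np.radians
u=np.array([.809,.588]); s=np.array([.358,.2515])+.14*u
arm.grasp(20)
over(s,D(126),.2); print(down(s,.052,15))
f=lambda:round(float(np.array(arm.current_ft_force())[:2]@u),1)
for F in(8,20,32):
    e=s+.07*u; hit=arm.move_l([e[0],e[1],.052],None,.03,F); p=np.array(arm.current_tcp_pos()); print(F,hit,"travel",round((p[:2]-s)@u+.14,4),f())
b=p[:2]-.04*u; arm.move_l([b[0],b[1],.052],None,.1); arm.move_l([b[0],b[1],.25],None,.2); arm.open()
zt=lambda p:np.array(p)/2.5-.3+[140,135]
for p in[(195,72),(0,205)]: print("edge",np.round(plane("top",zt(p),.1)[:2],3), "u",plane("top",zt(p),.1)[:2]@u)
for p in[(205,92),(5,222)]: print("lower line",[(z,round(float(plane("top",zt(p),z)[:2]@u),3)) for z in(.014,.088)])
im=look(); [cv2.imwrite(f"pics/{n}7.png",im[n][...,::-1]) for n in im]; print(arm.current_time_s())
d=cv2.absdiff(im["top"],cv2.imread("pics/top6.png")[...,::-1].copy())[150:260,140:240]; print(d.max(),(d.max(2)>25).sum())
```

```text
False
8 True travel 0.1612 0.2
20 True travel 0.1611 0.7
32 True travel 0.1607 -0.3
edge [0.62  0.271] u 0.6610311089651444
edge [0.451 0.489] u 0.6526533282184712
lower line [(0.014, 0.661), (0.088, 0.637)]
lower line [(0.014, 0.66), (0.088, 0.636)]
117.025
7 0
```

The drawer is hard against its stop: the tool stops at the same place at 8 N and at 32 N. Next I'll take the top turner off the high stack in the tub and lay it on the free near side.

Run:
```python
from h import *
D=np.radians
c=np.array([.690,-.034])
w=pick(c,D(-6.7),.064,45)
if w>.01:
    p=TUB-.038*tx; over(p,D(-7.2)); print("w",arm.current_gripper_width()); down(p,.074,20); arm.open(); arm.move_l([p[0],p[1],.25],None,.25)
im=look(); [cv2.imwrite(f"pics/{n}8.png",im[n][...,::-1]) for n in im]; print(arm.current_time_s())
cv2.imwrite("pics/c8.png",np.hstack([cv2.resize(im["top"][115:215,265:385],None,fx=3.3,fy=3.3,interpolation=cv2.INTER_CUBIC),cv2.resize(im["scene"][195:295,290:410],None,fx=3.3,fy=3.3,interpolation=cv2.INTER_CUBIC)])[...,::-1])
```

```text
width 0.017 F 47.6 t 122.2
w 0.017102985531993072
127.5167
```

View pics/c8.png

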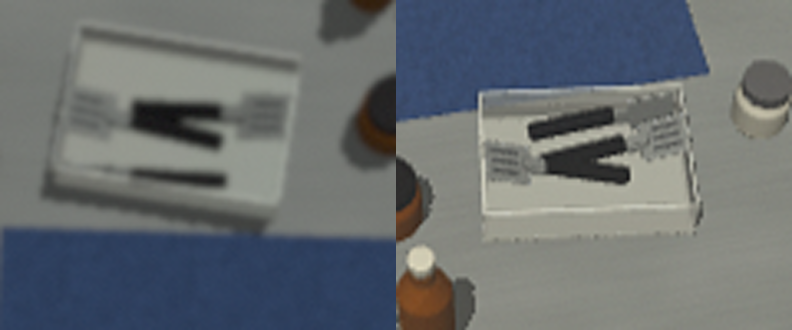

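All three turners now lie separately in the tub: the moved one at top (178,180) / scene (570,122), the other two crossed low in the middle. I'll make a last height and box check, then hand in.

Run:
```python
from h import *
zt=lambda p:np.array(p)/3.3-.35+[265,115]; zs=lambda p:(np.array(p)-[396,0])/3.3-.35+[290,195]
X=[tri(zs(b),zt(a))[0] for a,b in(((178,180),(570,122)),((178,110),(590,157)))]
for x in X: d=x[:2]-TUB; print("turner handle",np.round(x,3),"tub xy",np.round([d@tx,d@ty],3))
t=cv2.imread("pics/top8.png")[...,::-1].copy()
b=max(blobs(mask_in("top",t,[(400,180),(480,180),(480,270),(400,270)],(5,120,30),(14,255,255))),key=len); c,a=dirang("top",b,.105); print("box",np.round(c,3),np.degrees(a))
if all(x[2]<.055 for x in X) and np.linalg.norm(c-[.469,-.407])<.005: print(arm.hand_in())
```

```text
turner handle [ 0.633 -0.031  0.017] tub xy [-0.055 -0.009]
turner handle [ 0.695 -0.027  0.045] tub xy [0.006 0.003]
box [ 0.466 -0.406] 156.81070529432662
the job is handed in; nothing more can be done
None
```

I handed the job in at about 128 s: all three spoons are in the shut drawer, all three turners in the tub and the chopstick box on the ledge's middle, by my camera checks; the jars and cup were not touched, and no verdict came back.

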